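Set up the marking-out case: lean back the lid and clip in torch and punch

TASK

Get the marking-out case ready for use: lean its lid back until it stands open at 145 degrees, let go and see that it stays there. Then press the torch into the wide pair of spring clips in the lid and the centre punch into the narrow pair until each snaps home in both clips of its pair, and let go with the lid still at that angle. Leave the other things on the bench where they are.

Things in the scene. Friction and masses are not known exactly. Their poses are not given: they have to be found in the camera images.
- case: grey sheet-steel case standing open, fixed fast to the bench. Base 200 x 310 mm, rim 55 mm above the bench, sundries below the rim. Origin: centre of the underside; x runs to the hinged side (away from the robot at yaw 0), y along the hinge line, z up. The lid belongs to it.
- lid (a joint): angle of the case's lid, rad: 0 shut, 1.57 upright, 2.53 = 145 degrees (leaning 55 degrees past upright), stop at 2.95. Stiff friction hinge: turning it takes 2.6 N m (about 13 N square to the lid at its free edge, 204.5 mm from the hinge line); it can be pushed or pulled and stays wherever it is left. Lid 0.65 kg.
- lid_hinge (a point): point on the hinge line, middle of its length, 56 mm above the bench. Axes turn with the lid: x from the hinge to the free edge (x 204.5 mm), y along the hinge, z out of the lid's inside. The lid is a tray: rim plane z 0, walls 3 mm, inside of its panel z -27.5, back z -30, y +-155 mm. Slim tools are strapped inside its short ends at y +-132 mm. Clip points have the same axes.
- torch_clips (a point): where the torch's middle lies when home: on its axis, midway between the wide pair of clips, the pair nearer the hinge (lid x 64, y 0, z -3.5 mm; 24 mm off the panel). Clips at y +-38 mm, 12 mm wide, of two spring arms, flares to 13 mm above this point; mouth 15 mm. The tool lies along lid y, pressed in along -z; a pair snaps at 7 to 11 N.
- punch_clips (a point): where the punch's middle lies when home: on its axis, midway between the narrow pair of clips, the pair nearer the free edge (lid x 144, y 0, z -5.5 mm; 22 mm off the panel). Clips at y +-35 mm, 10 mm wide, of two spring arms, flares to 11 mm above this point; mouth 10 mm. The tool lies along lid y, pressed in along -z; a pair snaps at 6 to 9 N.
- torch: round metal torch lying on the bench, 173 mm long, 0.13 to 0.25 kg. Barrel 22 mm across, 112 mm long; a black hexagonal rubber collar 26 mm across flats at each end of it, then the 25 mm head (at +y) and the tail. Origin: on the axis in the middle of the barrel, 13 mm above the bench; y along the axis. May go in either way round.
- punch: knurled steel centre punch lying on the bench, 162 mm long, 0.11 to 0.22 kg. Barrel 15 mm across, 100 mm long; a hexagonal collar 19 mm across flats at each end of it, then the pointed nose (at +y) and the brass cap. Origin: on the axis in the middle of the barrel, 9.5 mm above the bench; y along the axis. May go in either way round.
- spray_can: bystander: grey spray can with white cap standing near the case, 52 mm across, 192 mm tall. Origin: centre of its foot.
- vblock: bystander: dark steel V-block lying near the tools, 40 x 60 x 38 mm. Origin: centre of its underside.
- hammer: bystander: hammer with a wooden handle, 280 mm long, 26 mm high, lying flat nearer the robot than the tools, handle about along y. Origin: middle of its length, on the bench.
- carton: bystander: small closed cardboard carton 55 x 85 x 42 mm, lying beyond the tools. Origin: centre of its underside.
Mind the look-alikes: they are no part of the job. What is shaped like the torch but pink or turquoise is not meant.

How it is judged:
By the outcome, as a careful person would: the job done as asked, in the order asked, and still so for the second after the job is handed in, with the robot touching nothing.
It also fails if it takes over 72 s, if anything falls off the work surface, if the arm or the gripper's body presses on something with over 40 N, if the wrist force passes 120 N, or if a joint passes its speed limit or range.

ROBOT

A 6-joint arm with a two-finger parallel gripper is mounted at the origin on the work surface. World frame = base frame: x ahead of the robot, y to its left, z up, the work surface at z = 0. Lengths are in m, angles in rad, forces in N, time in s.
With the tool pointing down it reaches from about 0.325 to 0.775 m from the base axis. Payload 5.5 kg.
Tool frame: the origin (TCP) lies between the finger pads; the fingertips stand 8 mm ahead of it and the grasp point (between the pads) lies 11 mm behind it (tcp_to_tips is the distance from the TCP to the fingertips, in m); z points along the fingers, y is the line along which they close (so a half turn about z gives the same grasp; the last joint's range is limited). The gripper opens to 88 mm and grips with 3 to 60 N. Pads are 20 mm wide; open, the fingers measure 115 mm over their backs; the gripper's body (75 mm by 178 mm) begins 61 mm behind the grasp point.
Start: joints at [1.265, 0.091, 1.231, -0, 1.82, -0.057], TCP at [0.148, 0.582, 0.231] pointing down, gripper open.
Joint ranges: [-2.87, 2.87], [-0.86, 2.18], [0.17, 2.46], [-1.51, 4.65], [0.06, 2.69], [-2.65, 2.65]. Speed limits (rad/s): [2.57, 2.57, 3.01, 3.14, 3.14, 3.14].

INTERFACE

Orientations are given as a unit quaternion [w, x, y, z].
In Python, from bench import * gives the robot as it stands. Calls block until the motion is done:
- move_to(position, orientation): joint-space move of the TCP to a pose.
- move_l(position, speed=0.15, orientation=None): straight line of the TCP; orientation=None keeps the orientation; speed is the mean speed in m/s.
- movej(angles): joint-space move.
- gripper_open() and close(): open the fingers fully, or close them until they stop; the grip force is fixed at half the most.
- hold(seconds).
- inverse_kinematics(position, orientation): joint angles nearest the present ones, or None.
- state(): the state.
- get_image(name): name is "side" or "top"; returns a dict with "frame" (384x512x3 uint8, blue, green, red), "depth" (384x512 float32, m along the optical axis (not along the pixel's ray), 0 where there is no reading), "camera_matrix" (3x3 intrinsics, pixels), "view" (4x4, takes a point from world to camera coordinates). Camera axes: x right, y up, looking along -z (the intrinsics and any distortion apply to the point x, -y, -z); pixel columns grow to the right and rows downward; lengths in m; the calibration is good to about 2 mm. A picture is of the moment at which its call begins.
A pose or a line that the arm cannot do raises IKError and nothing moves.
- job_done(): hands the job in; it is judged then, once.
The state is a dict: "time": time; "joint_pos": joint angles; "dq": joint speeds; "joint_torque": joint torques, N m; "ee_pos": TCP position; "ee_rot": TCP orientation; "ft_force": force on the tool from outside, world axes, zero at the start; "moment": the same for the moment, N m; "finger_gap": finger opening in m; "finger_force": force on a finger pad.
Only numpy, scipy, OpenCV 4.12 (cv2) and the standard library are available. Lean on these libraries where they do the work, as an engineer would, in place of code of your own. Each camera call takes 0.05 s, during which the arm holds its last target. There are 200 camera calls.

## Working session

There is one attempt and no reset: what is moved stays moved. The work goes in short steps, each a Python script; the robot and the scene stay as the last script left them, time stands still between calls to the robot, and variables do not carry over. Pictures are saved under pics/ and viewed, at most 10 in all, crops included, and the job is handed in when it is done.

```bash
ls; mkdir -p pics
python3 - <<'E'
from bench import *
import cv2,pickle
for n in("side","top"):
    d=get_image(n); pickle.dump(d,open(n+"0.pkl","wb")); cv2.imwrite(f"pics/{n}0.png",cv2.resize(d["frame"],(800,600),interpolation=cv2.INTER_CUBIC))
    print(n,d["camera_matrix"],d["view"])
print(state())
E
```

```text
pics
side [[438.33513028   0.         247.6972226 ]
 [  0.         438.33513028 193.51261159]
 [  0.           0.           1.        ]] [[ 0.80207965 -0.59697561  0.01698109 -0.49941122]
 [ 0.36635189  0.5142776   0.77543849 -0.13325824]
 [-0.47165086 -0.61574237  0.63119474 -1.13384905]
 [ 0.          0.          0.          1.        ]]
top [[365.22838288   0.         248.55599436]
 [  0.         365.22838288 187.14456797]
 [  0.           0.           1.        ]] [[-0.00696907 -0.99997187 -0.00277295 -0.16205654]
 [ 0.99241774 -0.00725666  0.12269622 -0.49121104]
 [-0.12271289 -0.00189685  0.9924404  -1.06530598]
 [ 0.          0.          0.          1.        ]]
{'time': 0.1, 'joint_pos': array([ 1.26535007e+00,  9.18188741e-02,  1.23172671e+00,  6.69118950e-06,
        1.81978635e+00, -5.66791857e-02]), 'dq': array([ 0.00090254, -0.00241909, -0.00133548, -0.00161361, -0.00056606,
       -0.00070137]), 'joint_torque': array([ 2.80717140e-03, -4.47860670e+01, -4.07566059e+01,  6.99936482e-02,
        2.84898671e-02, -9.15519922e-05]), 'ee_pos': array([0.14764226, 0.58130895, 0.22962067]), 'ee_rot': array([-1.59791356e-04,  1.24062195e-01,  9.92274063e-01, -8.54844185e-04]), 'ft_force': array([-0.02543355,  1.09809215,  0.26644673]), 'moment': array([ 0.04855937,  0.00994231, -0.01415192]), 'finger_force': 0.0, 'finger_gap': 0.08798037416807945}
```

View pics/side0.png

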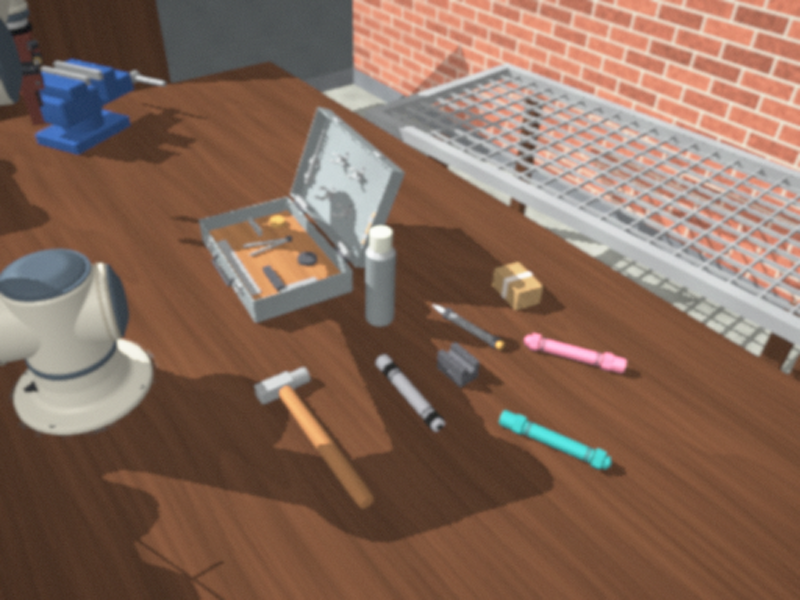

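View pics/top0.png

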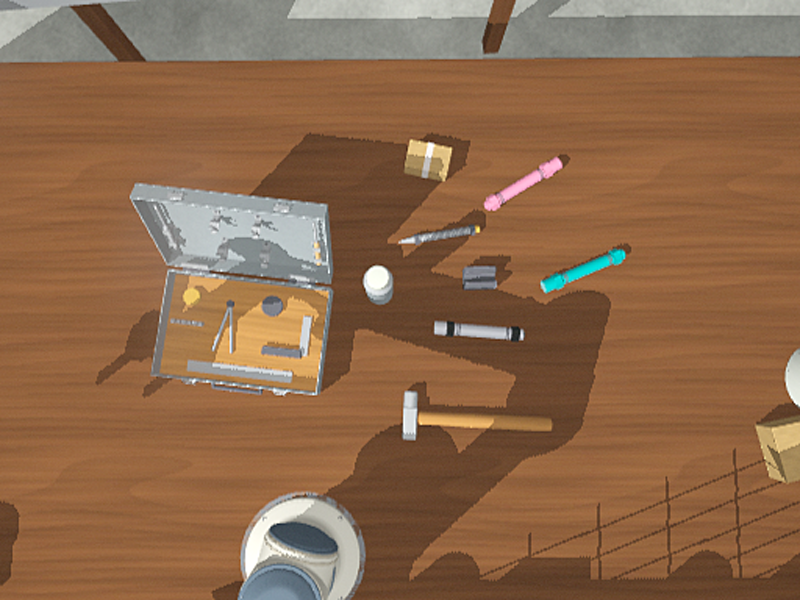

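The torch lies at (435–523, 331) in the top view, the punch at (398–480, 236) and the case at (155–330, 270–392) with its lid beyond. The spray can stands at (378, 285). Now I'll turn these into metric positions.

```bash
cat > h.py <<'E'
import numpy as np, cv2, pickle
from scipy.spatial.transform import Rotation as R
def cloud(d):
    K=d["camera_matrix"];V=d["view"];z=d["depth"].astype(float)
    v,u=np.indices(z.shape)
    P=np.stack([(u-K[0,2])/K[0,0]*z,-(v-K[1,2])/K[1,1]*z,-z],-1)
    W=(P-V[:3,3])@V[:3,:3]
    W[z<=0]=np.nan
    return W
def ray_z(d,uv,h):
    K=d["camera_matrix"];V=d["view"]
    c=-V[:3,:3].T@V[:3,3]; r=V[:3,:3].T@np.array([(uv[0]-K[0,2])/K[0,0],-(uv[1]-K[1,2])/K[1,1],-1])
    return c+r*(h-c[2])/r[2]
def proj(d,p):
    K=d["camera_matrix"];V=d["view"];q=V[:3,:3]@np.asarray(p)+V[:3,3]
    return np.array([K[0,0]*q[0]/-q[2]+K[0,2],K[1,1]*-q[1]/-q[2]+K[1,2]])
E
python3 - <<'E'
from h import *
np.set_printoptions(precision=4,suppress=True)
s=0.64
D={n:pickle.load(open(n+"0.pkl","rb")) for n in("side","top")}
C={n:cloud(D[n]) for n in D}
print("table",[np.nanmedian(C["top"][int(v*s),int(u*s),2]) for u,v in((600,120),(250,480),(650,450))])
for n,(r) in {"torch":(425,535,315,348),"punch":(392,488,220,252),"can":(355,400,258,312),"vblock":(455,505,260,297),"carton":(395,460,130,190)}.items():
    u0,u1,v0,v1=[int(a*s) for a in r]
    p=C["top"][v0:v1,u0:u1].reshape(-1,3); p=p[p[:,2]>.007]
    m=p.mean(0);w=np.linalg.svd(p[:,:2]-m[:2])[2][0]; t=(p[:,:2]-m[:2])@w
    mid=m[:2]+w*(t.max()+t.min())/2
    print(n,len(p),"mean",m,"mid",mid,"dir",w,"len",np.ptp(t),"zmax",p[:,2].max())
    b=np.abs(t)<.03; cen=np.median(p[b,:2],0)
    # side view cloud of same place
    q=C["side"].reshape(-1,3);q=q[(np.hypot(*(q[:,:2]-mid).T)<.1)&(q[:,2]>.007)&(q[:,2]<.06)]
    q=q[np.abs((q[:,:2]-mid)@[-w[1],w[0]])<.02]; tq=(q[:,:2]-mid)@w
    if len(q): print("  side n",len(q),"mean",q.mean(0),"trange",tq.min(),tq.max(),"zmax",q[:,2].max())
# lid
for n,poly in {"top":[(150,200),(310,215),(315,265),(180,255)],"side":[(330,130),(385,180),(355,235),(310,190)]}.items():
    m=np.zeros((384,512),np.uint8);cv2.fillPoly(m,[(np.array(poly)*s).astype(int)],1)
    p=C[n][m>0];p=p[~np.isnan(p[:,0])]
    for _ in range(5):
        c=p.mean(0);nn=np.linalg.svd(p-c,full_matrices=False)[2][2];r=(p-c)@nn; p=p[np.abs(r-np.median(r))<max(.003,1.0*r.std())]
    print("lid",n,len(p),c,nn,r.std())
for n,(u,v) in {"A":(167,270),"B":(332,284),"Cc":(322,394),"Dd":(153,377)}.items():
    print(n,ray_z(D["top"],(u*s,v*s),.055))
for n in D:
    f=D[n]["frame"]; x0,y0,x1,y1=(90,105,270,265) if n=="top" else (120,60,270,215)
    k=4; im=cv2.resize(f[y0:y1,x0:x1],None,fx=3.7,fy=3.7,interpolation=cv2.INTER_CUBIC); cv2.imwrite(f"pics/case_{n}.png",im)
E
```

```text
table [np.float64(0.0002080070958321861), np.float64(0.0010502825685361579), np.float64(-0.0009467251105840329)]
torch 458 mean [ 0.4151 -0.337   0.023 ] mid [ 0.4149 -0.3401] dir [-0.0872 -0.9962] len 0.17566968211260173 zmax 0.031016509657631468
  side n 539 mean [ 0.4111 -0.3427  0.019 ] trange -0.09120529251380463 0.08589152655242731 zmax 0.026913994182360807
punch 245 mean [ 0.6055 -0.2714  0.0166] mid [ 0.6048 -0.2667] dir [ 0.1611 -0.9869] len 0.15693816468230654 zmax 0.023929565553556
  side n 229 mean [ 0.6044 -0.2754  0.013 ] trange -0.08226349582183055 0.07796933429906505 zmax 0.020582790592505354
can 381 mean [ 0.4877 -0.1484  0.1548] mid [ 0.4876 -0.1479] dir [ 0.0917 -0.9958] len 0.051374657116852476 zmax 0.19674756465312138
  side n 353 mean [ 0.4819 -0.1275  0.0336] trange -0.09962885395484627 0.026804548207635105 zmax 0.059837668383373496
vblock 310 mean [ 0.517  -0.3388  0.0305] mid [ 0.5172 -0.3346] dir [-0.0385 -0.9993] len 0.07223865363787946 zmax 0.04501656448457536
  side n 391 mean [ 0.5146 -0.3447  0.0268] trange -0.027701970296425456 0.03598099273235488 zmax 0.039142711186274194
carton 591 mean [ 0.7497 -0.243   0.0397] mid [ 0.7494 -0.2445] dir [-0.2285 -0.9735] len 0.08806193804074972 zmax 0.04950992979547425
  side n 320 mean [ 0.7468 -0.2535  0.035 ] trange -0.046326390060347264 0.04174735968194622 zmax 0.04526350827652269
lid top 2607 [0.5823 0.0969 0.1343] [ 0.9175 -0.1133 -0.3812] 0.000984492119562662
lid side 1483 [0.5868 0.0969 0.1433] [-0.9177  0.1124  0.381 ] 0.0013774752229025239
A [0.5326 0.2517 0.055 ]
B [ 0.5037 -0.0598  0.055 ]
Cc [ 0.3    -0.0425  0.055 ]
Dd [0.333  0.2694 0.055 ]
```

View pics/case_top.png

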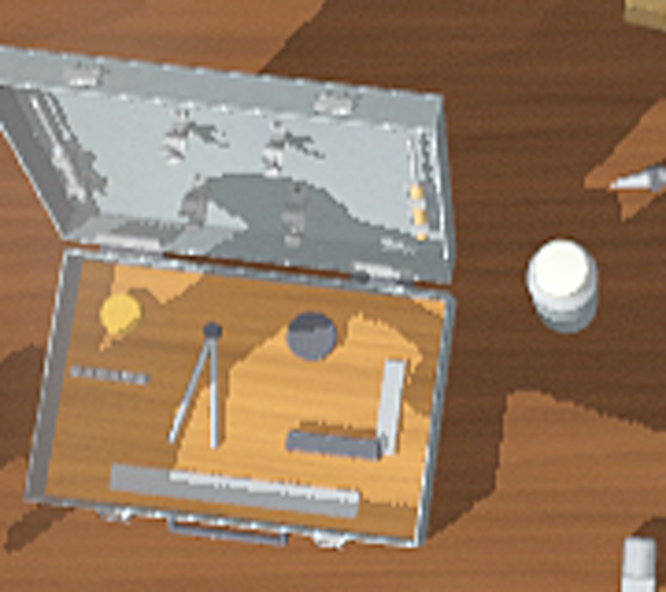

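The crop shows the four clips inside the lid: the narrow pair at crop (180, 140) and (278, 150), and the wide pair at (197, 200) and (297, 215). The lid now stands at about 112°. Opening fully would make the fingers' backs just touch the lid's walls, so I plan to grip shallow and tilt about 13° for release. Next is a reachability check, then the lid.

```bash
cat >> h.py <<'E'
YAW=-0.112
CEN=np.array([.417,.105])
class Lid:
    def __init__(s,th,yaw=YAW,H=None):
        ex=np.array([np.cos(yaw),np.sin(yaw),0]);ez=np.array([0,0,1.])
        s.H=np.r_[CEN+.1025*ex[:2],.056] if H is None else np.array(H)
        s.y=np.array([-np.sin(yaw),np.cos(yaw),0]); s.x=-np.cos(th)*ex+np.sin(th)*ez; s.z=-np.sin(th)*ex-np.cos(th)*ez
        # right-handed frame: x,y' with y'=z x x
    def p(s,x,y,z): return s.H+x*s.x+y*s.y+z*s.z
    def tool(s,phi=0,flip=1):
        """approach -z tilted so that the free-edge finger rises for phi>0; tool y along lid x*flip"""
        a=s.x*np.sin(phi)-s.z*np.cos(phi); d=flip*(s.x*np.cos(phi)+s.z*np.sin(phi))
        q=R.from_matrix(np.stack([np.cross(d,a),d,a],1)).as_quat()
        return a,np.r_[q[3],q[:3]]
E
cat > t.py <<'E'
from h import *; from bench import *
np.set_printoptions(precision=3,suppress=True)
t=np.deg2rad
for f in(1,-1):
  for nm,th,x,z,phi,back in [("push0",112.4,178,-27.5,0,8),("pushpre",112.4,178,30,0,8),("push1",145,178,-27.5,0,8),("torch",145,64,-3.5,-.23,1),("torchpre",145,64,60,-.23,1),("punch",145,144,-5.5,.23,2),("punchpre",145,144,60,.23,2)]:
    L=Lid(t(th));a,q=L.tool(phi,f);p=L.p(x/1e3,0,z/1e3)-a*back/1e3
    print(f,nm,p,q,inverse_kinematics(p,q))
E
python3 t.py
```

```text
1 push0 [0.604 0.084 0.213] [0.415 0.62  0.554 0.371] [ 0.281 -0.724  2.288 -0.741  0.552  0.818]
1 pushpre [0.551 0.09  0.235] [0.415 0.62  0.554 0.371] None
1 push1 [0.675 0.076 0.142] [0.224 0.711 0.636 0.2  ] [ 0.132 -0.185  1.765 -0.168  0.972  0.296]
1 torch [0.573 0.088 0.091] [0.141 0.732 0.654 0.126] [ 0.15  -0.271  1.863 -0.104  1.183  0.283]
1 torchpre [0.536 0.092 0.143] [0.141 0.732 0.654 0.126] [ 0.172 -0.394  1.866 -0.108  1.304  0.293]
1 punch [0.638 0.08  0.135] [0.304 0.681 0.608 0.272] [ 0.19  -0.421  2.059 -0.345  0.715  0.469]
1 punchpre [0.6   0.084 0.189] [0.304 0.681 0.608 0.272] [ 0.221 -0.568  2.063 -0.327  0.86   0.444]
-1 push0 [0.604 0.084 0.213] [ 0.371 -0.554  0.62  -0.415] [ 0.281 -0.724  2.288 -0.741  0.552 -2.323]
-1 pushpre [0.551 0.09  0.235] [ 0.371 -0.554  0.62  -0.415] None
-1 push1 [0.675 0.076 0.142] [ 0.2   -0.636  0.711 -0.224] None
-1 torch [0.573 0.088 0.091] [ 0.126 -0.654  0.732 -0.141] None
-1 torchpre [0.536 0.092 0.143] [ 0.126 -0.654  0.732 -0.141] None
-1 punch [0.638 0.08  0.135] [ 0.272 -0.608  0.681 -0.304] None
-1 punchpre [0.6   0.084 0.189] [ 0.272 -0.608  0.681 -0.304] None
```

```bash
cat > t.py <<'E'
from h import *; from bench import *
import sys
np.set_printoptions(precision=3,suppress=True)
t=np.deg2rad
def pose(th,tho,off=0):
    L=Lid(t(th));a,q=Lid(t(tho)).tool(0);d=R.from_quat(np.r_[q[1:],q[0]]).as_matrix()[:,1]
    return L.p(.186,0,-.0275+off)-.0135*d-.008*a,q
W=[pose(112.4,132,.05)]+[pose(th,np.interp(th,[112,145],[132,145])) for th in(112,120,128,136,141,145)]
pre=(np.array([.42,.13,.38]),W[0][1])
for p,q in [pre]+W:
    j=inverse_kinematics(p,q); print(p,j)
    assert j is not None
if len(sys.argv)>1:
    move_to([.30,.42,.36],state()["ee_rot"]);close()
    move_to(*pre); move_l(W[0][0],.2,W[0][1])
    for k,(p,q) in enumerate(W[1:]):
        move_l(p,.12 if k==0 else .06,q); s=state(); print(s["time"],s["ee_pos"],s["ft_force"])
    p,q=pose(145,145,.08); move_l(p,.15,q)
    move_l(p+[-.10,.0,.12],.2)
    for n in("side","top"): pickle.dump(get_image(n),open(n+"1.pkl","wb"))
    print(state()["time"],state()["ee_pos"])
E
python3 t.py && echo ok
```

```text
[0.42 0.13 0.38] NoneTraceback (most recent call last):
  File "t.py", line 12, in <module>
    assert j is not None
           ^^^^^^^^^^^^^
AssertionError
```

Run:
```python
from h import *; from bench import *
np.set_printoptions(precision=2,suppress=True)
exec(open('t.py').read().split("W=[")[0])
for tho in(132,138,145):
  for th,off in((112.4,.05),(112.4,.02),(112.4,0),(128,0)):
    print(tho,th,off,inverse_kinematics(*pose(th,tho,off)))
for tho in(145,160,180):
  for p in([.42,.13,.38],[.45,.12,.33],[.5,.12,.38]): print(tho,p,inverse_kinematics(p,Lid(t(tho)).tool(0)[1]))
```

```text
132 112.4 0.05 [ 0.268 -0.715  2.076 -0.332  1.006  0.444]
132 112.4 0.02 [ 0.238 -0.631  2.046 -0.32   0.945  0.431]
132 112.4 0 [ 0.221 -0.574  2.024 -0.313  0.906  0.424]
132 128 0 [ 0.188 -0.443  1.992 -0.31   0.803  0.424]
138 112.4 0.05 [ 0.241 -0.637  1.982 -0.261  1.109  0.386]
138 112.4 0.02 [ 0.215 -0.558  1.952 -0.25   1.054  0.372]
138 112.4 0 [ 0.2   -0.504  1.93  -0.243  1.02   0.364]
138 128 0 [ 0.171 -0.382  1.899 -0.236  0.925  0.356]
145 112.4 0.05 [ 0.211 -0.54   1.872 -0.194  1.23   0.333]
145 112.4 0.02 [ 0.189 -0.465  1.841 -0.185  1.183  0.32 ]
145 112.4 0 [ 0.176 -0.414  1.818 -0.179  1.153  0.311]
145 128 0 [ 0.151 -0.301  1.786 -0.171  1.068  0.3  ]
145 [0.42, 0.13, 0.38] [ 0.467 -0.736  1.724 -0.32   1.62   0.476]
145 [0.45, 0.12, 0.33] [ 0.39  -0.732  1.816 -0.28   1.509  0.441]
145 [0.5, 0.12, 0.38] [ 0.334 -0.566  1.627 -0.25   1.519  0.386]
160 [0.42, 0.13, 0.38] [ 0.338 -0.527  1.525 -0.154  1.825  0.387]
160 [0.45, 0.12, 0.33] [ 0.284 -0.514  1.61  -0.134  1.72   0.355]
160 [0.5, 0.12, 0.38] [ 0.25  -0.35   1.401 -0.124  1.762  0.318]
180 [0.42, 0.13, 0.38] [ 0.223 -0.247  1.28  -0.     2.109  0.335]
180 [0.45, 0.12, 0.33] [ 0.188 -0.222  1.352 -0.     2.012  0.3  ]
180 [0.5, 0.12, 0.38] [ 0.169 -0.054  1.108 -0.     2.088  0.281]
```

```bash
sed -i 's/132/138/g; s/pre=(np.array.*/pre=(np.array([.45,.13,.36]),Lid(t(145)).tool(0)[1])/' t.py; sed -i 's/^    move_l(p+\[-.10.*/    move_to([.42,-.1,.36],Lid(t(175)).tool(0)[1])/' t.py; python3 t.py go
```

```text
[0.45 0.13 0.36] [ 0.422 -0.69   1.737 -0.296  1.552  0.457]
[0.553 0.09  0.233] [ 0.241 -0.637  1.982 -0.261  1.109  0.386]
[0.598 0.085 0.215] [ 0.201 -0.507  1.931 -0.243  1.023  0.364]
[0.62  0.082 0.201] [ 0.179 -0.423  1.885 -0.221  1.008  0.344]
[0.639 0.08  0.183] [ 0.161 -0.344  1.845 -0.202  0.994  0.327]
[0.655 0.078 0.164] [ 0.147 -0.271  1.811 -0.186  0.982  0.313]
[0.664 0.077 0.15 ] [ 0.139 -0.228  1.792 -0.177  0.974  0.305]
[0.67  0.077 0.139] [ 0.134 -0.196  1.78  -0.17   0.968  0.3  ]
5.225 [0.598 0.085 0.216] [-0.294  0.001 -0.451]
5.8083 [0.62  0.082 0.202] [-1.672 -0.03   2.713]
6.3917 [0.639 0.08  0.184] [-0.789 -0.532  3.253]
6.975 [0.656 0.078 0.164] [-0.973  0.69   3.795]
7.3917 [0.664 0.077 0.15 ] [-0.058  0.516  2.83 ]
7.7583 [0.67  0.076 0.139] [0.1   1.015 2.408]
9.7333 [ 0.42  -0.1    0.358]
```

Run:
```python
from h import *
D={n:pickle.load(open(n+"1.pkl","rb")) for n in("side","top")}
a=cv2.resize(D["top"]["frame"][90:270,80:280],None,fx=2,fy=2,interpolation=cv2.INTER_CUBIC)
b=cv2.resize(D["side"]["frame"][50:230,110:310],None,fx=2,fy=2,interpolation=cv2.INTER_CUBIC)
cv2.imwrite("pics/lid1.png",np.hstack([a,b]))
L=Lid(np.deg2rad(145))
for n in D:
  print(n,[(proj(D[n],L.p(x,y,z))).round(1) for x,y,z in((.0,.155,0),(0,-.155,0),(.2045,.155,0),(.2045,-.155,0),(.064,.038,.0095),(.064,-.038,.0095),(.144,.035,.0055),(.144,-.035,.0055))])
```

```text
side [array([184.7, 125.3]), array([227.4, 172.3]), array([227.3,  83.3]), array([277.1, 123.9]), array([211.8, 126. ]), array([222.8, 137. ]), array([230.6, 109.7]), array([241.3, 119.3])]
top [array([108.2, 171.5]), array([212.7, 182.4]), array([100.9, 103. ]), array([215.6, 114.6]), array([145.5, 156.9]), array([172. , 159.7]), array([145.6, 129.7]), array([170.9, 132.3])]
```

View pics/lid1.png

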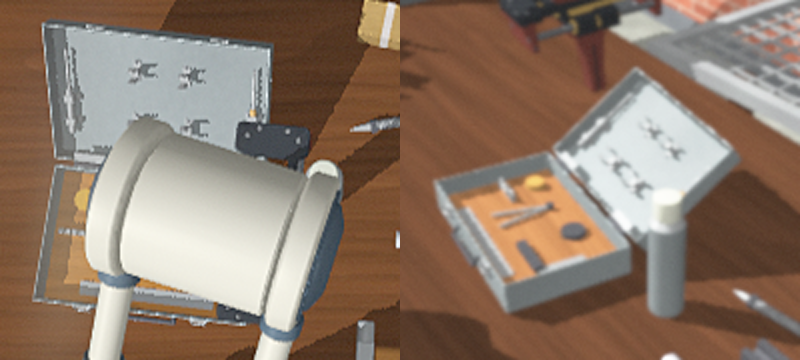

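The lid now leans well back in both crops: free-edge corners at top pixels (101, 100) and (216, 111), clips visible. I'll fit the plane and the rim for angle and origin.

```bash
cat >> h.py <<'E'
def fit_lid(D,verbose=True,yaw=YAW,H=None):
    """per camera: panel plane -> theta, yaw; then rim extents in lid frame"""
    out=[]
    for n in D:
        L=Lid(np.deg2rad(145),yaw,H); W=cloud(D[n]).reshape(-1,3); W=W[~np.isnan(W[:,0])]
        def loc(L): d=W-L.H; return np.stack([d@L.x,d@L.y,d@L.z],1)
        q=loc(L); s=(q[:,0]>.02)&(q[:,0]<.19)&(np.abs(q[:,1])<.115)&(np.abs(q[:,2]+.0275)<.018)
        p=W[s]
        for _ in range(6):
            c=p.mean(0);nn=np.linalg.svd(p-c,full_matrices=False)[2][2]
            r=(p-c)@nn;p=p[np.abs(r-np.median(r))<max(.0025,1.2*r.std())]
        nn*=np.sign(nn[2]); th=np.arctan2(np.hypot(*nn[:2]),-nn[2]); yw=np.arctan2(-nn[1],-nn[0])
        out.append((n,len(p),np.rad2deg(th),yw,c,nn))
        if verbose: print(n,len(p),"theta",np.rad2deg(th),"yaw",yw,"panel z rel H",(c-L.H)@nn)
    return out
E
python3 - <<'E'
from h import *
np.set_printoptions(precision=4,suppress=True)
D={n:pickle.load(open(n+"1.pkl","rb")) for n in("side","top")}
o=fit_lid(D)
# free edge and end edges, hinge
th=np.deg2rad(np.mean([k[2] for k in o])); yw=np.mean([k[3] for k in o])
for n in D:
    L=Lid(th,yw); W=cloud(D[n]).reshape(-1,3);W=W[~np.isnan(W[:,0])]; d=W-L.H; q=np.stack([d@L.x,d@L.y,d@L.z],1)
    s=(np.abs(q[:,2])<.007)
    e=q[s&(q[:,0]>.19)&(q[:,0]<.225)&(np.abs(q[:,1])<.14)]; 
    if len(e): print(n,"edge x",len(e),np.percentile(e[:,0],[2,50,98]),"slope",np.polyfit(e[:,1],e[:,0],1),"z",np.median(e[:,2]))
    for sg in(1,-1):
        e=q[s&(q[:,0]>.03)&(q[:,0]<.19)&(sg*q[:,1]>.145)&(sg*q[:,1]<.17)]
        if len(e): print(n,"end y",sg,len(e),np.percentile(e[:,1],[2,50,98]),np.polyfit(e[:,0],e[:,1],1))
    for nm,x,y,z0 in(("T+",.064,.038,.002),("T-",.064,-.038,.002),("P+",.144,.035,-.001),("P-",.144,-.035,-.001)):
        e=q[(np.abs(q[:,0]-x)<.03)&(np.abs(q[:,1]-y)<.022)&(q[:,2]>z0)&(q[:,2]<.02)]
        if len(e)>3: print(n,nm,len(e),"x",e[:,0].min(),e[:,0].max(),"y",e[:,1].min(),e[:,1].max(),"med",np.median(e,0))
# rim of case
W=cloud(pickle.load(open("top0.pkl","rb"))).reshape(-1,3);W=W[np.abs(W[:,2]-.055)<.004]
ex=np.array([np.cos(yw),np.sin(yw)]);ey=np.array([-ex[1],ex[0]]);q=np.stack([(W[:,:2]-CEN)@ex,(W[:,:2]-CEN)@ey],1)
for s,nm in(((np.abs(q[:,0]+.1)<.012)&(np.abs(q[:,1])<.13),"front"),):
    print(nm,s.sum(),np.median(q[s],0),np.polyfit(q[s,1],q[s,0],1))
for sg in(1,-1):
    s=(np.abs(sg*q[:,1]-.155)<.012)&(np.abs(q[:,0])<.085);print("end",sg,s.sum(),np.median(q[s],0),np.polyfit(q[s,0],q[s,1],1))
E
```

```text
side 1723 theta 144.98633925085844 yaw -0.12459607702170539 panel z rel H -0.02896557799687851
top 2946 theta 145.06845740678816 yaw -0.12303900706712075 panel z rel H -0.026653532568491324
side edge x 68 [0.2008 0.2022 0.2043] slope [-0.0026  0.2023] z -0.002633758332964579
side end y 1 83 [0.1537 0.1597 0.1644] [0.0068 0.1587]
side end y -1 47 [-0.1511 -0.1483 -0.1455] [ 0.008  -0.1493]
side T+ 8 x 0.052533917642083906 0.07548809173651999 y 0.03893601801181401 0.04796705201018394 med [0.0641 0.0426 0.0061]
side T- 11 x 0.05143036165967044 0.07581846411638442 y -0.03894425562718533 -0.02508459378967379 med [ 0.0715 -0.0295  0.006 ]
side P+ 6 x 0.13499041195037303 0.15122648100670283 y 0.036902881177624476 0.04562544881048195 med [0.1374 0.042  0.0024]
side P- 7 x 0.13551141071743306 0.15142905824345856 y -0.03395822377928683 -0.021837160558190696 med [ 0.1491 -0.0295 -0.0004]
top edge x 197 [0.2035 0.206  0.2083] slope [-0.0024  0.2059] z -0.0005163119701051006
top end y 1 110 [0.1556 0.1575 0.1602] [0.0011 0.1574]
top end y -1 44 [-0.1501 -0.1493 -0.1469] [ 0.0035 -0.1494]
top T- 8 x 0.07425957990547084 0.07938355526542681 y -0.038216945728656075 -0.028012307956537853 med [ 0.076  -0.034   0.0064]
top P+ 12 x 0.136409178247962 0.1554433918413131 y 0.03512361286483351 0.04445865748860134 med [0.1418 0.0394 0.0042]
top P- 12 x 0.13830402853443416 0.15471867278332452 y -0.03517272795241508 -0.025615717635261142 med [ 0.1416 -0.0316  0.0036]
front 108 [-0.0996  0.0029] [-0.0022 -0.0997]
end 1 87 [-0.0076  0.1572] [0.0003 0.1573]
end -1 68 [-0.0023 -0.149 ] [ 0.0026 -0.149 ]
```

The lid is at 145.0° and staying there. Now I'll take a close look at the barrel centres of the two tools.

Run:
```python
from h import *
D=pickle.load(open("top0.pkl","rb"))["frame"]
a=cv2.resize(D[195:228,270:345],None,fx=8,fy=8,interpolation=cv2.INTER_CUBIC)
b=cv2.resize(D[138:168,245:320],None,fx=8,fy=8,interpolation=cv2.INTER_CUBIC)
cv2.imwrite("pics/tools.png",np.vstack([a,b]))
```

```text
(no output)
```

View pics/tools.png

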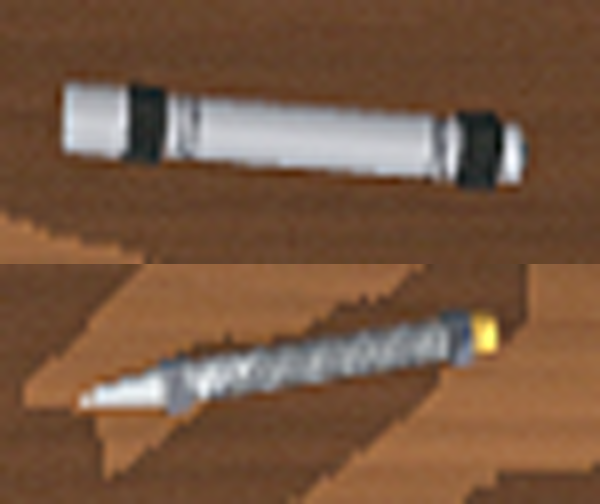

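Run:
```python
from h import *
D=pickle.load(open("top0.pkl","rb")); f=lambda u,v,oy,ox,h: ray_z(D,(ox+u/8-.44,oy+v/8-.44),h)
for nm,A,B in(("torch",f(147,123,195,270,.013),f(480,150,195,270,.013)),("punch",f(178,124,138,245,.0095),f(461,73,138,245,.0095))):
    w=A-B; print(nm,(A+B)/2,"len",np.linalg.norm(w),"dir",w/np.linalg.norm(w),"yaw of +y",np.arctan2(-w[0],w[1]))
from bench import *
for p,yaw in(((.415,-.345),.08),((.603,-.275),-.17)):
  for add in(0,np.pi):
    a=np.array([0,0,-1.]);d=np.array([np.cos(yaw+add),np.sin(yaw+add),0]);q=R.from_matrix(np.stack([np.cross(d,a),d,a],1)).as_quat()
    print(inverse_kinematics([*p,.012],np.r_[q[3],q[:3]]))
```

```text
torch [ 0.41634739 -0.3467117   0.013     ] len 0.12584181676540424 dir [0.08802872 0.99611794 0.        ] yaw of +y -0.08814280442229458
punch [ 0.60796393 -0.277577    0.0095    ] len 0.1114766438904743 dir [-0.1730685   0.98490979  0.        ] yaw of +y 0.17394433613813579
[-7.56594571e-01 -2.02151582e-04  1.71576428e+00 -4.44089210e-16
  1.42603052e+00 -8.36594571e-01]
[-7.56594571e-01 -2.02151582e-04  1.71576428e+00 -4.44089210e-16
  1.42603052e+00  2.30499808e+00]
[-4.79200377e-01  3.20401761e-01  1.36015301e+00 -4.44089210e-16
  1.46103788e+00 -3.09200377e-01]
None
```

```bash
cat >> h.py <<'E'
L0=Lid(np.deg2rad(145),-.1238,[.5197,.0963,.056])
def down(yaw):
    a=np.array([0,0,-1.]);d=np.array([np.cos(yaw),np.sin(yaw),0]);q=R.from_matrix(np.stack([np.cross(d,a),d,a],1)).as_quat()
    return np.r_[q[3],q[:3]]
def pick(xy,yaw,z):
    from bench import move_to,move_l,gripper_open,close,state,hold
    gripper_open(); q=down(yaw)
    move_to([*xy,.16],q); move_l([*xy,z],.15); close(); hold(.2)
    print("gap",state()["finger_gap"],state()["finger_force"],state()["ee_pos"]); move_l([*xy,.30],.25)
    print("gap",state()["finger_gap"],"t",state()["time"])
def tcp(x,z,phi,back,y=0):
    a,q=L0.tool(phi); return L0.p(x,y,z)-a*back,q
def snaps(name,i):
    from bench import get_image
    return pickle.dump({n:get_image(n) for n in("side","top")},open(f"{name}{i}.pkl","wb"))
E
python3 - <<'E'
from h import *; from bench import *
np.set_printoptions(precision=3,suppress=True)
pick((.4150,-.3455),-.088,.014)
p,q=tcp(.064,.12,-.23,.001)
p1,_=tcp(.064,.04,-.23,.001)
move_to([.45,-.05,.36],tcp(.064,.12,-.23,.001)[1]); print(state()["time"])
move_l(p,.25,q); move_l(p1,.15); hold(.3)
s=state();print(s["time"],s["finger_gap"],s["ee_pos"],p1,s["ft_force"])
d=get_image("side");pickle.dump(d,open("s2.pkl","wb"))
cv2.imwrite("pics/s2.png",cv2.resize(d["frame"][50:230,110:350],None,fx=3,fy=3,interpolation=cv2.INTER_CUBIC))
E
```

```text
gap 0.02160548265577804 30.000002682209015 [ 0.415 -0.346  0.014]
gap 0.02120143018222172 t 15.9667
17.125
19.1833 0.021572730314485526 [0.549 0.093 0.127] [0.549 0.093 0.126] [-0.168  0.331 -1.806]
```

View pics/s2.png

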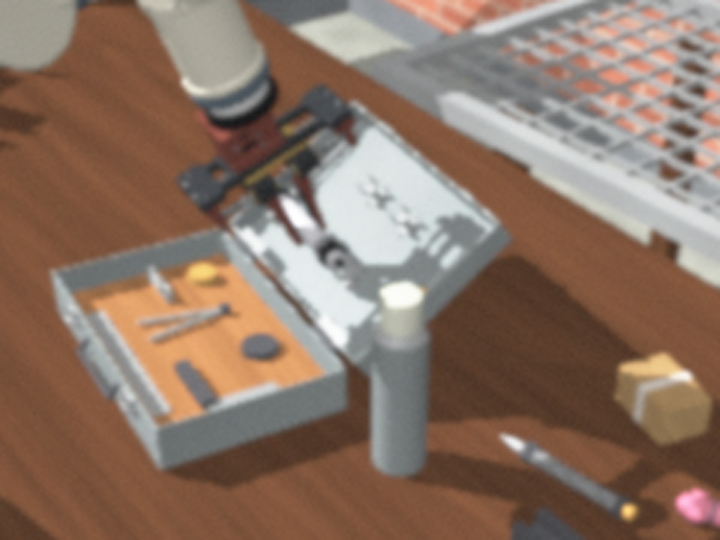

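The torch is held along the hinge above the wide clips, its tail at crop (340, 262), clear of the can. Pressing in with the force monitored.

```bash
cat >> h.py <<'E'
def press(x,phi,back,z0,zs,fmax=25):
    from bench import move_l,state
    b=state()["ft_force"].copy()
    for z in zs:
        p,q=tcp(x,z,phi,back); move_l(p,.03,q); s=state(); f=s["ft_force"]-b
        print("z %.1f act %.1f Fz %.1f Fx %.1f Fy %.1f gap %.1f t %.1f"%(z*1e3,((s["ee_pos"]+L0.tool(phi)[0]*back-L0.H)@L0.z)*1e3,f@L0.z,f@L0.x,f@L0.y,s["finger_gap"]*1e3,s["time"]))
        if f@L0.z>fmax: print("stop");break
E
python3 - <<'E'
from h import *; from bench import *
move_l(tcp(.064,.018,-.23,.001)[0],.1)
press(.064,-.23,.001,0,np.array([14,12,10,8,6,4,2,0,-1.5,-2.5,-3.5])/1e3,16)
E
```

```text
z 14.0 act 14.1 Fz 1.2 Fx -0.3 Fy 0.6 gap 21.4 t 19.9
z 12.0 act 12.3 Fz 0.7 Fx 1.1 Fy 0.3 gap 21.4 t 20.1
z 10.0 act 10.5 Fz 7.2 Fx 1.2 Fy 0.1 gap 21.0 t 20.4
z 8.0 act 8.5 Fz 7.4 Fx 2.1 Fy 0.8 gap 21.3 t 20.6
z 6.0 act 6.3 Fz 6.6 Fx 2.3 Fy 0.2 gap 21.7 t 20.9
z 4.0 act 4.1 Fz 4.6 Fx 3.5 Fy 0.8 gap 21.3 t 21.1
z 2.0 act 1.9 Fz 3.1 Fx 4.3 Fy 1.8 gap 21.3 t 21.4
z 0.0 act -0.4 Fz -1.7 Fx 5.5 Fy 0.2 gap 21.5 t 21.6
z -1.5 act -1.9 Fz -2.5 Fx 5.6 Fy 1.3 gap 21.5 t 21.9
z -2.5 act -2.8 Fz -1.5 Fx 6.4 Fy 0.3 gap 21.1 t 22.1
z -3.5 act -3.8 Fz -0.9 Fx 6.5 Fy 1.1 gap 21.2 t 22.4
```

Run:
```python
from h import *; from bench import *
press(.065,-.23,.001,0,np.array([-4.3,-5.2])/1e3,8)
gripper_open(); s=state(); print(s["finger_gap"],s["ft_force"],s["time"])
p,q=tcp(.065,-.004,-.23,.001); a=L0.tool(-.23)[0]
move_l(p-.10*a,.2); move_to([.45,-.12,.36],q)
snaps("c",3); D=pickle.load(open("c3.pkl","rb")); o=fit_lid(D,True,-.1238,L0.H); print(state()["time"])
for n in D:
    W=cloud(D[n]).reshape(-1,3);d=W-L0.H;q=np.stack([d@L0.x,d@L0.y,d@L0.z],1)
    e=q[(np.abs(q[:,0]-.064)<.012)&(np.abs(q[:,1])<.025)&(q[:,2]>-.015)&(q[:,2]<.03)]; print(n,len(e),np.percentile(e,[5,50,95],axis=0))
b=cv2.resize(D["side"]["frame"][60:190,150:310],None,fx=4,fy=4,interpolation=cv2.INTER_CUBIC)
cv2.imwrite("pics/s3.png",b)
```

```text
z -4.3 act -4.1 Fz 7.7 Fx -6.2 Fy -2.1 gap 21.2 t 22.6
z -5.2 act -4.2 Fz 17.1 Fx -7.8 Fy -2.8 gap 21.0 t 22.9
stop
0.08775401560368981 [0.791788   0.74536845 0.5588068 ] 23.9917
side 1592 theta 144.99528658958587 yaw -0.12122903660507602 panel z rel H -0.028665950778836574
top 3162 theta 144.92722378609133 yaw -0.12386009226058728 panel z rel H -0.026655403713956756
25.8667
side 65 [[ 0.05290172 -0.02262779 -0.00089173]
 [ 0.06184136 -0.00030223  0.0045825 ]
 [ 0.07095833  0.02314307  0.00785966]]
top 132 [[ 0.05827769 -0.02175266 -0.00344777]
 [ 0.06867784  0.0003752   0.0063072 ]
 [ 0.07478474  0.02244872  0.00946829]]
```

View pics/s3.png

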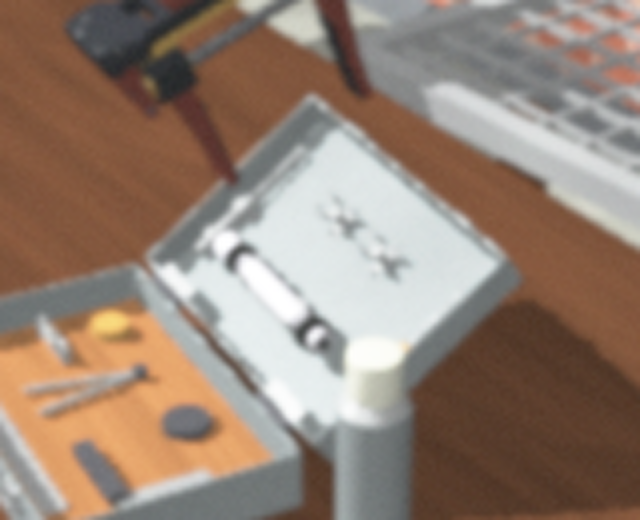

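The torch lies snapped in the wide clips, from about (225, 245) to (318, 335) in the crop, and the lid still reads 145.0°. Now the punch.

Run:
```python
from h import *; from bench import *
pick((.6065,-.2774),.174,.0115)
p,q=tcp(.1445,.13,.23,.002)
for z in(.13,.04): print(inverse_kinematics(*tcp(.1445,z,.23,.002)) is not None)
move_to([.48,-.08,.36],tcp(.064,.1,0,0)[1]); move_to(p,q); p1,_=tcp(.1445,.035,.23,.002); move_l(p1,.15); hold(.3)
s=state();print(s["time"],s["finger_gap"],s["ee_pos"],p1,s["ft_force"])
d=get_image("side")
cv2.imwrite("pics/s4.png",cv2.resize(d["frame"][50:210,130:330],None,fx=3.5,fy=3.5,interpolation=cv2.INTER_CUBIC))
```

```text
gap 0.014113024600606342 29.988732039928436 [ 0.60670113 -0.27739064  0.01164302]
gap 0.014575136932315283 t 31.0
True
True
34.1083 0.013859964516457327 [0.61581748 0.08458646 0.1700169 ] [0.61576099 0.08434652 0.16888575] [-0.12077072 -0.71518594 -1.56923696]
```

View pics/s4.png

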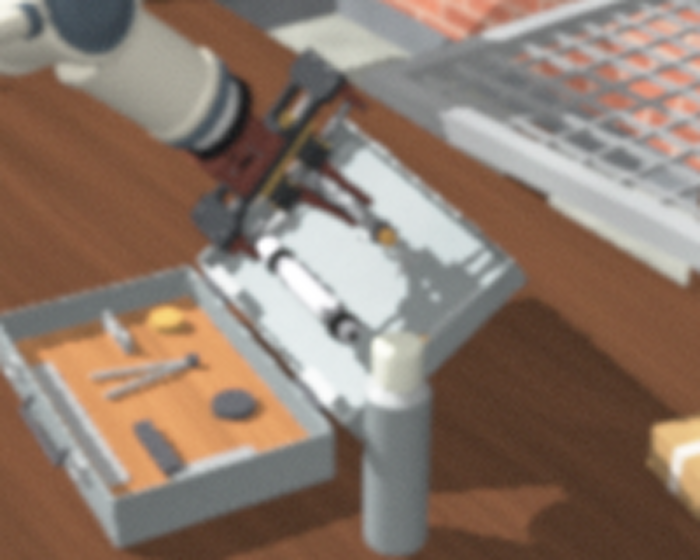

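The punch is held parallel to the torch above the narrow clips, its brass cap at (385, 235). Pressing now.

Run:
```python
from h import *; from bench import *
move_l(tcp(.1445,.012,.23,.002)[0],.1)
press(.1445,.23,.002,0,np.array([9,7,5,3,1,-1,-3,-4.5,-5.5,-6.3])/1e3,11)
```

```text
z 9.0 act 9.2 Fz -0.8 Fx -0.1 Fy 1.2 gap 14.2 t 34.8
z 7.0 act 7.2 Fz -0.2 Fx -0.2 Fy 0.8 gap 14.2 t 35.0
z 5.0 act 5.4 Fz 2.4 Fx 0.6 Fy 0.6 gap 14.4 t 35.3
z 3.0 act 3.6 Fz 5.5 Fx 0.3 Fy 1.4 gap 14.3 t 35.5
z 1.0 act 1.2 Fz 6.0 Fx 2.2 Fy 1.3 gap 13.9 t 35.8
z -1.0 act -1.2 Fz 2.8 Fx 3.1 Fy 1.9 gap 14.1 t 36.0
z -3.0 act -3.5 Fz -2.9 Fx 4.9 Fy 2.0 gap 14.4 t 36.3
z -4.5 act -5.0 Fz -2.9 Fx 5.1 Fy 1.0 gap 14.1 t 36.5
z -5.5 act -5.8 Fz -3.0 Fx 5.4 Fy 0.2 gap 14.2 t 36.8
z -6.3 act -6.1 Fz 7.4 Fx -0.1 Fy -0.3 gap 13.9 t 37.0
```

Run:
```python
from h import *; from bench import *
press(.1448,.23,.002,0,[-.0058]); gripper_open(); s=state(); print(s["finger_gap"],s["ft_force"],s["time"])
a=L0.tool(.23)[0]; p,q=tcp(.1448,-.0058,.23,.002)
move_l(p-.09*a,.15); move_to([.42,-.12,.38],tcp(.064,.1,0,0)[1])
snaps("c",5); D=pickle.load(open("c5.pkl","rb")); fit_lid(D,True,-.1238,L0.H); print(state()["time"],state()["finger_gap"])
b=cv2.resize(D["side"]["frame"][60:190,150:310],None,fx=2.5,fy=2.5,interpolation=cv2.INTER_CUBIC)
c=cv2.resize(D["top"]["frame"][80:210,80:240],None,fx=2.5,fy=2.5,interpolation=cv2.INTER_CUBIC)
cv2.imwrite("pics/s5.png",np.hstack([b,c]))
```

```text
z -5.8 act -6.0 Fz -4.2 Fx 0.9 Fy -1.3 gap 14.3 t 37.3
0.0878151867531153 [-0.47899398  0.71108693  0.10700151] 38.4917
side 1506 theta 145.04862347375067 yaw -0.12229414043393534 panel z rel H -0.02868752740867344
top 2926 theta 145.05458535158348 yaw -0.12327696578683373 panel z rel H -0.02649660813865202
40.55 0.08789477484581577
```

View pics/s5.png

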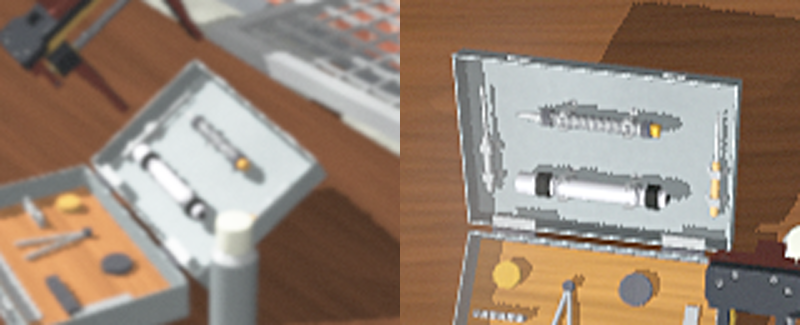

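Both tools lie home and parallel in the lid: the punch at (595, 122) and the torch at (595, 190). The lid reads 145.05° and the gripper is clear.

```bash
python3 -c "
from bench import *
print(job_done())"
```

```text
the job is handed in; nothing more can be done
None
```

The job is handed in at about 41 s of the 72 s allowed: the lid stands at 145°, the torch and the centre punch are snapped into their clips and released, and I moved nothing else; the judge's verdict was not shown.

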